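# Fit the splined platform onto the mixer drive

## Task

Fit the round mixer platform with the slotted, splined bore onto the splined shaft of the white mixer drive: turn it so that the teeth mesh, and push it down, rocking it a little if it catches, until it sits fully home on the drive's dark shoulder, level and right way up, and let go. Leave the look-alike platform with the plain round bore where it stands.

Things in the scene. Friction and masses are not known exactly. Their poses are not given: they have to be found in the camera images.
- platform: The splined aluminium mixer platform, 0.3 kg, loose, neck up: round flange 110 mm across, 10 mm thick, four black rubber dots in line with the slots; round neck 50 mm across up to 56 mm (grip it there). Through bore along z: four slots 14 mm wide, 41 mm end to end, along the body's x and y axes; the lands between them reach in to 12 mm from the axis. Origin: centre of underside, z up.
- drive: The mixer drive, fixed: white housing 130 x 130 mm, top at 34 mm, black knob and window on its -x face. On top a dark steel shoulder 64 mm across, then an upright bright shaft: core 18 mm across with four teeth 8 mm wide, 35 mm tip to tip, along the body's x and y axes (any quarter turn fits; about 3 mm and 10 degrees play). Origin: on the shaft's axis at worktop height, z up.
- shoulder (a point): Centre of the shoulder's top face, on the shaft's axis, 40 mm above the worktop; axes as the drive's. The platform's underside (its origin) rests here when fully home, possible only with the teeth in the slots. The teeth are full size to 26 mm above this point and taper to ridges at 35 mm; the core's cone-shaped tip is at 42 mm.
- plain_platform: The look-alike to be left alone: an aluminium platform of the same outer shape and size, loose on the worktop, but its bore is a plain round hole 28 mm across that does not pass over the shaft's teeth. Origin: centre of the underside, z up.
Not all that is in view belongs to the job. Leave any turquoise look-alike of the platform alone.

How it is judged:
By the outcome, as a careful person would: the job done as asked, in the order asked, and still so for the second after the job is handed in, with the robot touching nothing.
It also fails if it takes over 48 s, if anything falls off the work surface, if the arm or the gripper's body presses on something with over 40 N, if the wrist force passes 120 N, or if a joint passes its speed limit or range.

## Robot

A 6-joint arm with a two-finger parallel gripper is mounted at the origin on a cart in front of the work surface, level with it; the furniture and walls round the work are solid. World frame = base frame: x ahead of the robot, y to its left, z up, the work surface at z = 0. Lengths are in m, angles in rad, forces in N, time in s.
With the tool pointing down it reaches from about 0.35 to 0.875 m from the base axis. Payload 4.2 kg.
Tool frame: the origin (TCP) lies between the finger pads; the fingertips stand 11 mm ahead of it and the grasp point (between the pads) lies 8 mm behind it (env.tips_ahead is the z of the fingertips in the tool frame, in m); z points along the fingers, y is the line along which they close (so a half turn about z gives the same grasp; the last joint's range is limited). The gripper opens to 87 mm and grips with 3 to 60 N. Pads are 19 mm wide; open, the fingers measure 117 mm over their backs; the gripper's body (75 mm by 190 mm) begins 51 mm behind the grasp point.
Start: joints at [-0.947, 0.385, 0.008, 0, -1.194, -0.259], TCP at [0.223, -0.584, 0.234] pointing down, gripper open.
Joint ranges: [-3.14, 3.14], [-1.21, 2.06], [-1.07, 1.41], [-3.16, 2.05], [-2.99, -0.16], [-3.1, 3.1]. Speed limits (rad/s): [2.79, 2.79, 3.14, 3.14, 3.14, 3.14].

## Interface

Orientations are given as a rotation vector (axis times angle).
In Python, from station import get_obs, camera, job_done, env gives the robot as it stands.
- The arm moves only by the tool arm_command, never from a script. Its argument "deltas" is one flat list of numbers, 7 for each row, row after row: the turn, a rotation vector about the world's x, y, z in rad, then the shift along the world's x, y, z in m, then the opening, from 0 (shut) to 1 (fully open). A call has 1 to 8 rows; each row shifts and turns the commanded pose from where the row before left it; what a row does not reach is not made up. A row lasts 1/12 s, in which the tool goes at most 41.7 mm and 7.16 degrees, less where a joint would pass 70% of its speed; a pose out of reach is approached as far as the arm can. A call is refused whole if a number of a shift passes 0.0417 or a number of a turn 0.125, either way. A call with a gripper value outside its range is refused whole. The fingers move at their own pace and stop on an object; the grip force is fixed at half the most. Time passes only in rows, so rows that do not move let the fingers close. It gives the time, the measured TCP pose, the force, the opening and the grip force at its end, in the units of the state.
- get_obs(): the state, without advancing time (a new reading comes with each control period).
- camera(name): name is "scene" or "top" or "wrist"; returns a dict with "frame" (420x560x3 uint8, red, green, blue), "z_map" (420x560 float32, m along the optical axis (not along the pixel's ray), 0 where there is no reading), "intrinsics" (3x3 intrinsics, pixels), "R" (3x3) and "t" (3): a world point X has camera coordinates R X + t; the wrist camera has in their place "mount" (4x4, takes a point from camera to tool coordinates, whose origin is the TCP and whose axes are the flange's). Camera axes: x right, y down, z forward; pixel columns grow to the right and rows downward; lengths in m; the calibration is good to about 2 mm. A picture is of the moment at which its call begins: read the wrist's pose just before it.
- job_done(): hands the job in; it is judged then, once.
The state is a dict: "time_s": time; "qpos": joint angles; "joint_vel": joint speeds; "effort": joint torques, N m; "position": TCP position; "orientation": TCP orientation; "ft_force": force on the tool from outside, world axes, zero at the start; "ft_torque": the same for the moment, N m; "opening": finger opening in m; "grip_force": force on a finger pad.
Only numpy, scipy, OpenCV 4.12 (cv2) and the standard library are available. Lean on these libraries where they do the work, as an engineer would, in place of code of your own. Each camera call takes 0.05 s, during which the arm holds its last target. There are 200 camera calls.

## Working session

There is one attempt and no reset: what is moved stays moved. The work goes in short steps, Python scripts to look and compute and a tool call to move; the robot and the scene stay as the last step left them, time stands still between calls to the robot, and variables do not carry over. Pictures are saved under pics/ and viewed, at most 10 in all, crops included, and the job is handed in when it is done.

Besides the shell and the picture viewer there is one more tool, called by a JSON object that holds its "name" and its "arguments". arm_command: Moves the arm, as the interface text tells. Its arguments: {"type":"object","properties":{"deltas":{"type":"array","items":{"type":"number"}}},"required":["deltas"]}

```bash
mkdir -p pics; ls
cat > h.py <<'E'
import numpy as np,cv2
from station import get_obs,camera,job_done,env
def save(c,n): cv2.imwrite('pics/'+n,c['frame'][:,:,::-1])
def cloud(c,o=None):
    K=c['intrinsics'];z=c['z_map'].astype(float);v,u=np.mgrid[:z.shape[0],:z.shape[1]]
    P=np.stack([(u-K[0,2])/K[0,0]*z,(v-K[1,2])/K[1,1]*z,z],-1)
    if 'R' in c: return (P-c['t'])@c['R']
    M=c['mount'];P=P@M[:3,:3].T+M[:3,3]
    R=cv2.Rodrigues(np.array(o['orientation'],float))[0]
    return P@R.T+np.array(o['position'])
E
python3 - <<'E'
from h import *
import numpy as np
o=get_obs();print({k:np.round(v,3) for k,v in o.items()})
for n in('scene','top'):
    c=camera(n);save(c,n+'1.png');np.savez('pics/'+n+'1.npz',**c)
    print(n,c['intrinsics'],c['R'],c['t'])
E
```

```text
pics
{'time_s': np.float64(0.0), 'qpos': array([-9.470e-01,  3.860e-01,  7.000e-03, -1.000e-03, -1.194e+00,
       -2.590e-01]), 'joint_vel': array([ 0.001,  0.001, -0.   ,  0.001, -0.001,  0.001]), 'effort': array([-0.0000e+00, -3.9066e+01,  1.8740e+01,  4.2200e+00,  1.1000e-02,
       -0.0000e+00]), 'position': array([ 0.223, -0.583,  0.232]), 'orientation': array([ 5.690e-01, -3.089e+00, -3.000e-03]), 'ft_force': array([-0.439,  0.697, -0.175]), 'ft_torque': array([-0.036, -0.049,  0.013]), 'grip_force': np.float64(0.0), 'opening': np.float64(0.087)}
scene [[462.11016209   0.         281.81523258]
 [  0.         462.11016209 210.61780469]
 [  0.           0.           1.        ]] [[-0.89287755 -0.45028481  0.00364453]
 [-0.24648518  0.48195435 -0.84081214]
 [ 0.37684844 -0.75164061 -0.54131475]] [0.48449883 0.06717984 1.69905742]
top [[425.15832797   0.         279.46222908]
 [  0.         425.15832797 206.02918573]
 [  0.           0.           1.        ]] [[-0.02121662 -0.99970168 -0.01209942]
 [-0.99809254  0.02188115 -0.05772771]
 [ 0.05797524  0.01085156 -0.99825904]] [0.24743852 0.4256691  1.38571976]
```

View pics/scene1.png

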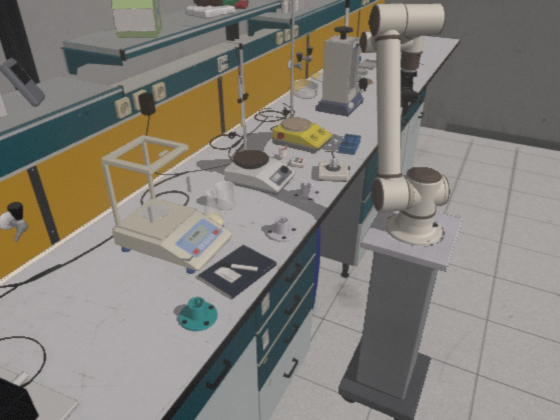

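View pics/top1.png

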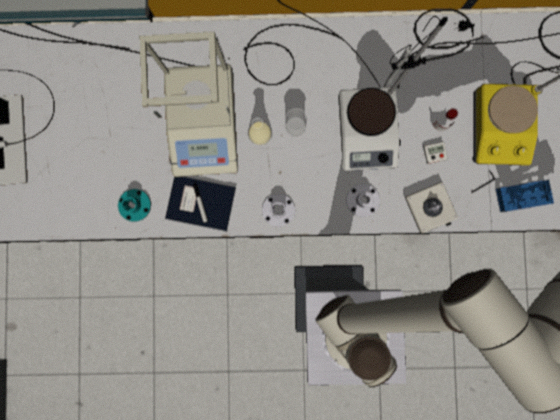

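The top view shows aluminium platforms at about (278,208) and (361,199), the drive at about (431,205), and the turquoise decoy at (133,205). Next I'll measure them and enlarge both platforms and the drive.

Run:
```python
from h import *
c=dict(np.load('pics/top1.npz'));P=cloud(c);s=dict(np.load('pics/scene1.npz'))
np.set_printoptions(precision=4,suppress=True)
for n,(u,v) in dict(A=(278,208),B=(361,199),D=(431,205),T=(133,205)).items():
    w=P[v-32:v+32,u-32:u+32].reshape(-1,3)
    print(n,P[v,u])
    for lo,hi in((.006,.02),(.02,.03),(.03,.036),(.037,.045),(.048,.066),(.066,.09)):
        q=w[(w[:,2]>lo)&(w[:,2]<hi)]
        if len(q)>5: print(' ',lo,hi,len(q),np.median(q,0),(q.min(0)+q.max(0))/2,np.ptp(q,0))
f=lambda im,u,v,r,k:cv2.resize(im[v-r:v+r,u-r:u+r],(k,k),interpolation=cv2.INTER_CUBIC)
a=np.vstack([np.hstack([f(c['frame'],*p,26,260) for p in((278,208),(361,199),(431,205))]),np.hstack([f(s['frame'],*p,26,260) for p in((282,228),(306,190),(335,168))])])
cv2.imwrite('pics/crop1.png',a[:,:,::-1])
```

```text
A [ 0.4253  0.2434 -0.0002]
  0.006 0.02 734 [0.4163 0.2425 0.0101] [0.4324 0.2452 0.0122] [0.2024 0.2041 0.0124]
  0.02 0.03 6 [0.4241 0.2544 0.0246] [0.4114 0.2585 0.0232] [0.0513 0.0493 0.0063]
  0.048 0.066 99 [0.4163 0.2423 0.0563] [0.4175 0.2427 0.0553] [0.0482 0.045  0.0133]
B [ 0.4487 -0.0316  0.0063]
  0.006 0.02 702 [ 0.4397 -0.0317  0.0099] [ 0.4498 -0.0324  0.0125] [0.2076 0.2096 0.013 ]
  0.02 0.03 18 [ 0.4471 -0.0259  0.0265] [ 0.4828 -0.0292  0.0251] [0.1231 0.1082 0.0098]
  0.03 0.036 48 [ 0.5445 -0.0427  0.0339] [ 0.4886 -0.05    0.033 ] [0.1288 0.1624 0.0059]
  0.037 0.045 95 [ 0.5468 -0.0291  0.0403] [ 0.486  -0.0499  0.0409] [0.1316 0.1579 0.0078]
  0.048 0.066 143 [ 0.4446 -0.0362  0.0551] [ 0.484  -0.0363  0.0557] [0.1293 0.0506 0.0146]
D [ 0.4217 -0.2478  0.0451]
  0.006 0.02 95 [ 0.4156 -0.2056  0.0077] [ 0.4307 -0.2624  0.0129] [0.2012 0.2093 0.0137]
  0.02 0.03 171 [ 0.3981 -0.2304  0.0283] [ 0.415  -0.2523  0.0252] [0.1587 0.1599 0.0097]
  0.03 0.036 883 [ 0.412  -0.2524  0.0334] [ 0.4146 -0.2539  0.033 ] [0.1574 0.1623 0.006 ]
  0.037 0.045 378 [ 0.4153 -0.2487  0.0391] [ 0.4141 -0.2481  0.041 ] [0.1436 0.1477 0.008 ]
  0.048 0.066 26 [ 0.414  -0.2477  0.0588] [ 0.4145 -0.2531  0.0574] [0.0321 0.0318 0.0166]
  0.066 0.09 52 [ 0.4135 -0.2511  0.0718] [ 0.414  -0.2516  0.0772] [0.0319 0.0301 0.0208]
T [0.4458 0.7266 0.0016]
  0.006 0.02 698 [0.4413 0.7137 0.0101] [0.4477 0.7246 0.0128] [0.2135 0.2071 0.0135]
  0.02 0.03 28 [0.4463 0.7134 0.0241] [0.4441 0.7197 0.0248] [0.0462 0.046  0.0095]
  0.03 0.036 20 [0.4438 0.7249 0.0326] [0.4435 0.7192 0.0329] [0.0393 0.0465 0.0045]
  0.037 0.045 27 [0.4462 0.7086 0.0414] [0.4418 0.7193 0.041 ] [0.0425 0.0461 0.0076]
  0.048 0.066 118 [0.4451 0.7198 0.0557] [0.4441 0.7209 0.0548] [0.0483 0.0503 0.0136]
```

View pics/crop1.png

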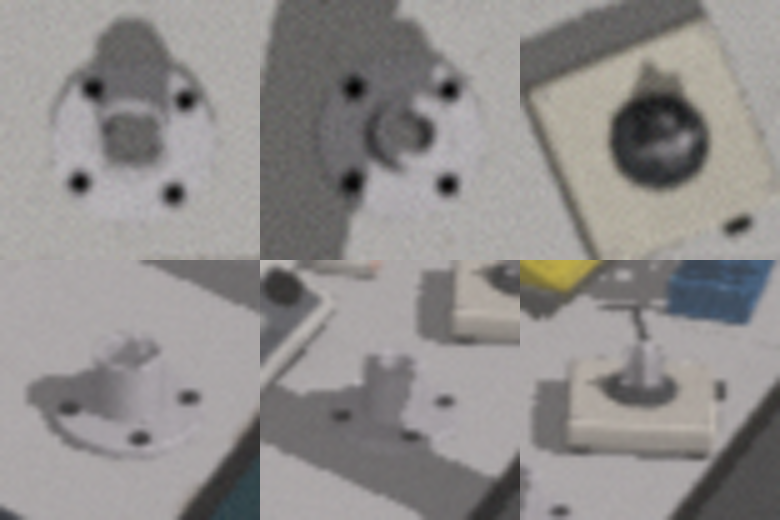

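The drive's shaft is at about (0.414,-0.251) and the housing is turned by about 25°. Platform A at (0.417,0.243) seems to have the large slotted bore, and B the smaller round one. I'll confirm both with the wrist camera.

Run:
```python
from h import *
c=camera('wrist');print(c['mount'].round(3),c['intrinsics'].round(1),get_obs()['time_s'])
```

```text
[[ 0.    -0.963 -0.27   0.076]
 [ 1.     0.001 -0.001 -0.001]
 [ 0.001 -0.27   0.963 -0.153]
 [ 0.     0.     0.     1.   ]] [[316.6   0.  284.3]
 [  0.  316.6 210.5]
 [  0.    0.    1. ]] 0.15
```

{"name": "arm_command", "arguments": {"deltas": [0,0,0,0.015,0.041,0.002,1,0,0,0,0.015,0.041,0.002,1,0,0,0,0.015,0.041,0.002,1,0,0,0,0.015,0.041,0.002,1,0,0,0,0.015,0.041,0.002,1,0,0,0,0.015,0.041,0.002,1,0,0,0,0.015,0.041,0.002,1,0,0,0,0.015,0.041,0.002,1]}}

```text
time_s: 0.82
position: [0.3373, -0.2692, 0.2489]
orientation: [-0.569, 3.089, 0.0]
ft_force: [1.1, -0.6, 0.0]
opening: 0.0871
grip_force: 0.0
```

Run:
```python
from h import *
o=get_obs();c=camera('wrist');save(c,'w1.png');np.savez('pics/w1.npz',**c,position=o['position'],orientation=o['orientation']);print(o['position'],o['time_s'])
```

```text
[ 0.33734767 -0.26922514  0.24885299] 0.8167
```

View pics/w1.png

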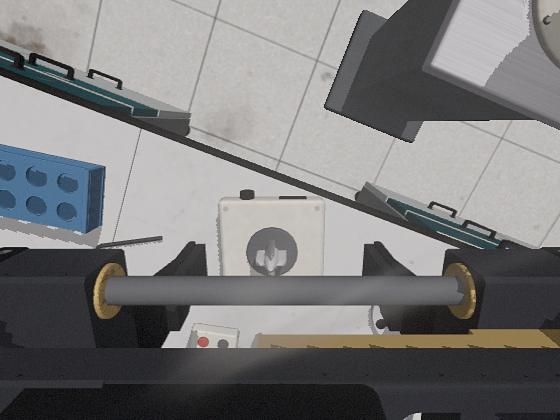

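{"name": "arm_command", "arguments": {"deltas": [0,0,0,0.01,0.041,0,1,0,0,0,0.01,0.041,0,1,0,0,0,0.01,0.041,0,1,0,0,0,0,0.041,0,1,0,0,0,0,0.041,0,1,0,0,0,0,0.041,0,1,0,0,0,0,0.041,0,1,0,0,0,0,0.041,0,1]}}

```text
time_s: 1.53
position: [0.3662, 0.0571, 0.249]
orientation: [-0.57, 3.089, 0.001]
ft_force: [1.4, -0.3, -0.3]
opening: 0.087
grip_force: 0.0
```

{"name": "arm_command", "arguments": {"deltas": [0,0,0,-0.005,0.041,0,1,0,0,0,-0.005,0.041,0,1,0,0,0,-0.005,0.04,0,1,0,0,0,-0.005,0.03,0,1,0,0,0,0,0,0,1]}}

```text
time_s: 1.95
position: [0.3467, 0.2117, 0.2488]
orientation: [-0.578, 3.087, 0.001]
ft_force: [0.9, -1.2, 0.5]
opening: 0.0869
grip_force: 0.0
```

Run:
```python
from h import *
o=get_obs();c=camera('wrist');save(c,'w2.png');np.savez('pics/w2.npz',**c,position=o['position'],orientation=o['orientation']);print(o['position'],o['time_s'])
```

```text
[0.34674663 0.21167724 0.24877202] 1.95
```

View pics/w2.png

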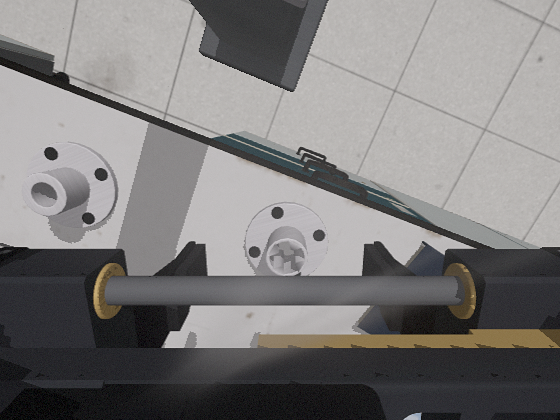

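In w1 the drive's shaft is at (270,255). In w2 the platform at (287,258) has the cross-slotted bore, so it's the target. The one at (45,195) has the plain round bore. Next I'll work out positions and angles.

Run:
```python
from h import *
np.set_printoptions(precision=4,suppress=True)
def ray(c,uv,z):
    K=c['intrinsics'];uv=np.atleast_2d(uv).astype(float)
    d=np.c_[(uv-K[[0,1],[2,2]])/K[0,0],np.ones(len(uv))]
    if 'R' in c: R=c['R'].T;p=-R@c['t']
    else:
        Rt=cv2.Rodrigues(c['orientation'])[0];M=c['mount'];R=Rt@M[:3,:3];p=Rt@M[:3,3]+c['position']
    d=d@R.T;return (p+d*((z-p[2])/d[:,2])[:,None])[:,:2]
def dots(c,box,z,thr,amin):
    u0,u1,v0,v1=box;g=c['frame'].max(2)[v0:v1,u0:u1]
    n,l,s,ce=cv2.connectedComponentsWithStats((g<thr).astype(np.uint8))
    return [(s[i,4],ce[i]+[u0,v0],ray(c,ce[i]+[u0,v0],z)[0]) for i in range(1,n) if amin<=s[i,4]<200]
w2=dict(np.load('pics/w2.npz'));w1=dict(np.load('pics/w1.npz'));t=dict(np.load('pics/top1.npz'))
for nm,D in(('w2',dots(w2,(240,340,200,275),.0115,60,30)),('top',dots(t,(258,302,186,228),.0115,60,3))):
    print(nm)
    for a,px,X in D: print(a,px,X)
    X=np.array([d[2] for d in D])
    for i in range(len(X)):
        for j in range(i): e=X[i]-X[j];print(i,j,np.linalg.norm(e),np.degrees(np.arctan2(e[1],e[0]))%90,(X[i]+X[j])/2)
# neck top rim, target
o=dict(position=w2['position'],orientation=w2['orientation']);P=cloud(w2,o)
m=(abs(P[...,2]-.056)<.004);m[:, :240]=0;m[:,340:]=0;m[275:]=0
q=P[m];print('neck',len(q),cv2.minEnclosingCircle(q[:,:2].astype(np.float32)),np.median(q[:,2]))
m=(abs(P[...,2]-.010)<.004);m[:, :240]=0;m[:,340:]=0;m[275:]=0
# drive housing
o=dict(position=w1['position'],orientation=w1['orientation']);P=cloud(w1,o)
m=(abs(P[...,2]-.034)<.003);m[:180]=0;m[278:]=0;m[:,:210]=0;m[:,335:]=0
q=P[m];r=cv2.minAreaRect(q[:,:2].astype(np.float32));print('house w1',r,np.median(q[:,2]))
m=(abs(P[...,2]-.040)<.002);m[:180]=0;m[278:]=0;m[:,:240]=0;m[:,305:]=0
q=P[m];print('shoulder',len(q),cv2.minEnclosingCircle(q[:,:2].astype(np.float32)),np.median(q[:,2]))
m=(P[...,2]>.055)&(P[...,2]<.09);m[:180]=0;m[275:]=0;m[:,:240]=0;m[:,305:]=0
q=P[m];print('shaft',len(q),cv2.minAreaRect(q[:,:2].astype(np.float32)),q[:,2].max(),q[q[:,2].argmax()])
P=cloud(t);m=(abs(P[...,2]-.034)<.004);k=np.zeros_like(m);k[170:240,400:465]=1;m&=k
m=cv2.morphologyEx(m.astype(np.uint8),cv2.MORPH_OPEN,np.ones((3,3)))>0
q=P[m];print('house top',cv2.minAreaRect(q[:,:2].astype(np.float32)))
q=P[k&(P[...,2]>.066)&(P[...,2]<.09)];print('shaft top',cv2.minAreaRect(q[:,:2].astype(np.float32)))
ims=[cv2.resize(w1['frame'][185:280,215:330],None,fx=3.4,fy=3.4,interpolation=2),cv2.resize(w2['frame'][185:280,230:345],None,fx=3.4,fy=3.4,interpolation=2)]
cv2.imwrite('pics/crop2.png',np.hstack(ims)[:,:,::-1])
```

```text
w2
top
8 [270.125 199.125] [0.4545 0.2686]
4 [288.5 201.5] [0.4453 0.2081]
6 [267.5 218. ] [0.3924 0.2784]
4 [286.5 220.5] [0.3829 0.2161]
1 0 0.06115110438433509 81.35356228761864 [0.4499 0.2383]
2 0 0.06289484754746097 80.95476807864668 [0.4235 0.2735]
2 1 0.08802703357253522 36.953946976379754 [0.4189 0.2433]
3 0 0.08883829234280796 36.203380524347665 [0.4187 0.2423]
3 1 0.06300051133416595 82.71985044944614 [0.4141 0.2121]
3 2 0.0630911113736234 81.2724870943055 [0.3876 0.2473]
neck 727 ((0.41853636503219604, 0.24120530486106873), 0.025047583505511284) 0.05720557883622243
house w1 ((0.3986155688762665, -0.2638918161392212), (0.10819711536169052, 0.12954144179821014), 20.658729553222656) 0.035407914386577366
shoulder 975 ((0.409908652305603, -0.2522296905517578), 0.04026883468031883) 0.04123389639300268
shaft 513 ((0.4164062440395355, -0.25670504570007324), (0.029145965352654457, 0.030354425311088562), 65.4666976928711) 0.08463778063374927 [ 0.4172 -0.2556  0.0846]
house top ((0.4131318926811218, -0.25241798162460327), (0.12891799211502075, 0.12577007710933685), 20.59473419189453)
shaft top ((0.4150238633155823, -0.25226494669914246), (0.02436251938343048, 0.028094733133912086), 69.12684631347656)
```

View pics/crop2.png

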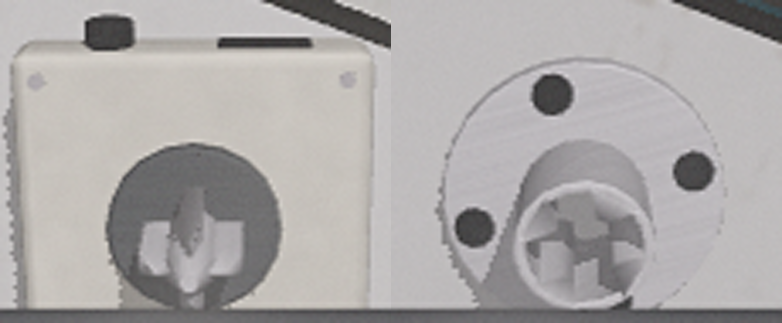

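Right crop: the bore has four slots pointing at the dots (slot direction ≈36.6° mod 90). Left crop: the teeth run parallel to the housing edges (≈20.6° mod 90). The platform therefore needs a turn of about -16°.

Run:
```python
from h import *
o=get_obs();print(np.round(o['position'],4),np.round(o['qpos'],3),np.round(o['orientation'],4))
w2=dict(np.load('pics/w2.npz'));g=w2['frame'].max(2)[195:278,240:340]
P=cloud(w2,w2);n,l,s,ce=cv2.connectedComponentsWithStats((g<90).astype(np.uint8))
X=[]
for i in range(1,n):
    if 60<s[i,4]<300:
        q=P[195:278,240:340][l==i];q=q[abs(q[:,2]-.011)<.004];print(s[i,4],ce[i]+[240,195],np.median(q,0));X.append(np.median(q,0))
for i in range(len(X)):
    for j in range(i): e=X[i]-X[j];print(np.linalg.norm(e),np.degrees(np.arctan2(e[1],e[0]))%90,(X[i]+X[j])/2)
```

```text
[0.3465 0.2095 0.2485] [ 0.949 -0.015 -0.46  -0.    -1.127 -2.151] [ 5.7650e-01 -3.0876e+00  5.0000e-04]
106 [276.93396226 212.4245283 ] [0.38384426 0.21492838 0.01269847]
100 [318.58 235.04] [0.39301793 0.27633593 0.01267119]
96 [253.94791667 251.53125   ] [0.44517026 0.20578195 0.01256565]
74 [317.08108108 276.08108108] [0.45500975 0.27258426 0.01260257]
0.062089004992819476 81.5034223603978 [0.3884311  0.24563216 0.01268483]
0.0620044590141632 81.51718212880373 [0.41450726 0.21035516 0.01263206]
0.08773677197757729 36.47119377919191 [0.4190941  0.24105894 0.01261842]
0.0915900443822962 39.01322407885044 [0.41942701 0.24375632 0.01265052]
0.06210527610227573 86.53674770199953 [0.42401384 0.27446009 0.01263688]
0.06752307322128827 81.62099967174288 [0.45009001 0.2391831  0.01258411]
```

{"name": "arm_command", "arguments": {"deltas": [0,0,0,0,0,0,1]}}

```text
time_s: 2.08
position: [0.3466, 0.2074, 0.2484]
orientation: [0.572, -3.088, 0.001]
ft_force: [-0.7, -0.3, -0.4]
opening: 0.0873
grip_force: 0.0
```

{"name": "arm_command", "arguments": {"deltas": [0,0,0,0.03,0.014,-0.015,1,0,0,0,0.03,0.014,-0.02,1,0,0,0,0.012,0.006,-0.035,1,0,0,0,0,0,-0.035,1,0,0,0,0,0,-0.035,1,0,0,0,0,0,-0.035,1,0,0,0,0,0,-0.03,1,0,0,0,0,0,0,1]}}

```text
time_s: 2.75
position: [0.4162, 0.2365, 0.0388]
orientation: [0.562, -3.08, 0.011]
ft_force: [-0.6, -1.4, 0.1]
opening: 0.0873
grip_force: 0.0
```

{"name": "arm_command", "arguments": {"deltas": [0,0,0,0,0,0,1,0,0,0,0,0,0,1]}}

```text
time_s: 2.92
position: [0.4203, 0.2415, 0.0454]
orientation: [-0.569, 3.087, 0.002]
ft_force: [-0.6, 0.1, -1.0]
opening: 0.0869
grip_force: 0.0
```

{"name": "arm_command", "arguments": {"deltas": [0,0,0,-0.001,0,-0.014,1,0,0,0,0,0,0,1,0,0,0,0,0,0,0,0,0,0,0,0,0,0,0,0,0,0,0,0,0,0,0,0,0,0,0,0,0,0,0,0,0,0,0,0,0,0,0,0,0,0]}}

```text
time_s: 3.58
position: [0.4181, 0.2414, 0.0301]
orientation: [-0.57, 3.089, 0.0]
ft_force: [-0.6, -0.1, -0.5]
opening: 0.055
grip_force: 0.0
```

{"name": "arm_command", "arguments": {"deltas": [0,0,0,0,0,0,0,0,0,0,0,0,0,0,0,0,0,0,0,0,0,0,0,0,0,0,0,0]}}

```text
time_s: 3.92
position: [0.4181, 0.2415, 0.03]
orientation: [-0.57, 3.089, 0.001]
ft_force: [-2.1, 0.4, 1.4]
opening: 0.0484
grip_force: 29.9
```

{"name": "arm_command", "arguments": {"deltas": [0,0,0,0,0,0.015,0,0,0,0,0,0,0.03,0,0,0,0,0,0,0.03,0,0,0,0,0,-0.01,0.03,0,0,0,-0.035,0,-0.03,0.015,0,0,0,-0.035,0,-0.035,0,0,0,0,-0.035,0,-0.035,0,0,0,0,-0.035,0,-0.035,0,0]}}

```text
time_s: 4.58
position: [0.4164, 0.0944, 0.149]
orientation: [0.35, -3.12, 0.0]
ft_force: [0.5, 0.7, -4.6]
opening: 0.0486
grip_force: 29.9
```

{"name": "arm_command", "arguments": {"deltas": [0,0,-0.035,0,-0.035,0,0,0,0,-0.035,0,-0.035,0,0,0,0,-0.035,0,-0.035,0,0,0,0,-0.034,0,-0.035,0,0,0,0,0,0,-0.035,0,0,0,0,0,0,-0.035,0,0,0,0,0,0,-0.035,0,0,0,0,0,0,-0.035,0,0]}}

```text
time_s: 5.25
position: [0.4163, -0.1852, 0.1486]
orientation: [0.134, -3.136, -0.002]
ft_force: [0.9, 0.1, -3.9]
opening: 0.0487
grip_force: 29.9
```

{"name": "arm_command", "arguments": {"deltas": [0,0,0,-0.002,-0.033,0,0,0,0,0,-0.002,-0.02,0,0,0,0,0,0,-0.01,0,0,0,0,0,0,0,0,0,0,0,0,0,0,0,0]}}

```text
time_s: 5.67
position: [0.4131, -0.2464, 0.1488]
orientation: [0.132, -3.137, -0.002]
ft_force: [0.7, 0.3, -4.2]
opening: 0.0486
grip_force: 29.9
```

Run:
```python
from h import *
o=get_obs();c=camera('wrist');np.savez('pics/w3.npz',**c,position=o['position'],orientation=o['orientation']);print(np.round(o['position'],4),o['time_s'],o['opening'],o['grip_force'],np.round(o['orientation'],3))
R=cv2.Rodrigues(o['orientation'])[0];print('yaw y',np.degrees(np.arctan2(R[1,1],R[0,1])))
t=camera('top');np.savez('pics/top3.npz',**t);s=camera('scene');np.savez('pics/scene3.npz',**s)
f=lambda im,u,v,r:cv2.resize(im[v-r:v+r,u-r:u+r],(400,400),interpolation=2)
cv2.imwrite('pics/c3.png',np.hstack([f(t['frame'],431,205,45),cv2.resize(c['frame'][150:300,200:350],(400,400))])[:,:,::-1])
```

```text
[ 0.4131 -0.2464  0.1488] 5.6667 0.048561046965987696 29.896511529736927 [ 1.320e-01 -3.137e+00 -2.000e-03]
yaw y 94.82997798596537
```

View pics/c3.png

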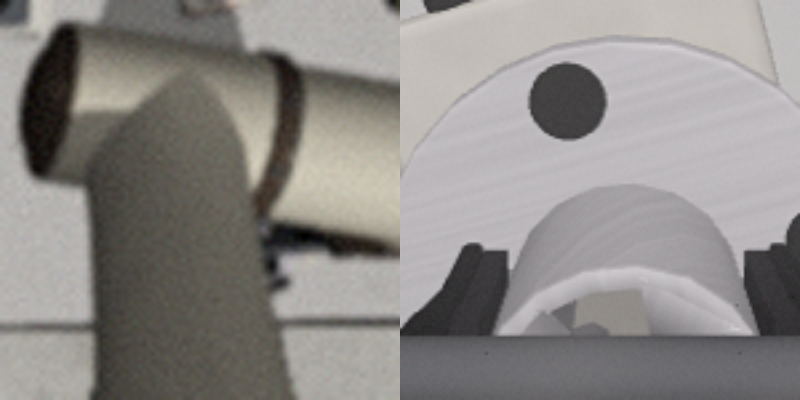

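The wrist view (right) shows the flange upright, with a dot at about (569,100) in the crop. The top view is blocked by the arm. Next I'll measure the held flange's centre and tilt.

Run:
```python
from h import *
from scipy.optimize import least_squares
np.set_printoptions(precision=4,suppress=True)
def fit(q,r):
    return least_squares(lambda p:np.hypot(q[:,0]-p[0],q[:,1]-p[1])-r,q[:,:2].mean(0),loss='soft_l1',f_scale=.001)
w=dict(np.load('pics/w3.npz'));P=cloud(w,w)
m=abs(P[...,2]-.130)<.006;m[275:]=0;m[:150]=0
m=cv2.morphologyEx(m.astype(np.uint8),cv2.MORPH_OPEN,np.ones((3,3)))
q=P[m>0];A=np.c_[q[:,:2]-q[:,:2].mean(0),np.ones(len(q))];co=np.linalg.lstsq(A,q[:,2],rcond=None)[0];print('plane',co,len(q))
# top outer arc: for each column topmost pixel
E=[P[np.argmax(m[:,u]),u] for u in range(220,345) if m[:,u].any()]
E=np.array(E);r=fit(E,.055);print('flange c',r.x,abs(r.fun).mean())
g=w['frame'].max(2);k=((g<90)&(m>0)).astype(np.uint8);n,l,s,ce=cv2.connectedComponentsWithStats(k)
for i in range(1,n):
    if s[i,4]>60: X=np.median(P[l==i],0);d=X[:2]-r.x;print('dot',ce[i],X,np.linalg.norm(d),np.degrees(np.arctan2(d[1],d[0]))%90)
R=cv2.Rodrigues(w['orientation'])[0];print('tcp',w['position'],'tool z',R[:,2])
# same for w2 (platform on table)
w=dict(np.load('pics/w2.npz'));P=cloud(w,w);m=abs(P[...,2]-.0115)<.004;m[278:]=0;m[:190]=0
m=cv2.morphologyEx(m.astype(np.uint8),cv2.MORPH_OPEN,np.ones((3,3)))
E=np.array([P[np.argmax(m[:,u]),u] for u in range(255,325)]);r=fit(E,.055);print('w2 flange c',r.x,abs(r.fun).mean())
# shoulder in w1: dark region on z .04
w=dict(np.load('pics/w1.npz'));P=cloud(w,w);g=w['frame'].max(2)
m=((g<140)&(abs(P[...,2]-.041)<.003)).astype(np.uint8);m[:180]=0;m[275:]=0;m[:,:240]=0;m[:,305:]=0
E=np.array([P[np.argmax(m[:,u]),u] for u in range(252,292) if m[:,u].any()]);r=fit(E,.032);print('w1 shoulder c',r.x,abs(r.fun).mean(),len(E))
m=((abs(P[...,2]-.035)<.002)&(g>150)).astype(np.uint8);m[278:]=0;m[:180]=0;m[:,:210]=0;m[:,335:]=0
E=np.array([P[np.argmax(m[:,u]),u] for u in range(232,315)]);l=np.polyfit(E[:,1],E[:,0],1);print('-x edge angle',np.degrees(np.arctan(-l[0])),'dist of shoulder c',)
a=np.arctan(-l[0]);print(np.cos(a)*(r.x[0]-np.polyval(l,r.x[1])))
t=dict(np.load('pics/top1.npz'));P=cloud(t);g=t['frame'].max(2);m=((g<110)&(P[...,2]>.035)&(P[...,2]<.05));k=np.zeros_like(m);k[188:224,412:450]=1
q=P[m&k];print('top shoulder',len(q),cv2.minEnclosingCircle(q[:,:2].astype(np.float32)),np.median(q,0))
```

```text
plane [0.0039 0.0021 0.1304] 11269
flange c [ 0.4149 -0.2476] 9.936288252468594e-05
dot [262.327  187.6016] [ 0.3733 -0.2633  0.1316] 0.044437075705163726 20.738336382205546
dot [358.1861 239.2518] [ 0.3987 -0.2067  0.1315] 0.04400716486662817 21.658188347899966
tcp [ 0.4131 -0.2464  0.1488] tool z [-0.0023  0.0012 -1.    ]
w2 flange c [0.4197 0.2416] 0.0002214540693411723
w1 shoulder c [ 0.4173 -0.2563] 0.00021808443233576458 40
-x edge angle 21.259984441237002 dist of shoulder c
0.06345898220447937
top shoulder 228 ((0.4216690957546234, -0.2540515959262848), 0.036119624972343445) [ 0.4186 -0.2482  0.0403]
```

Run:
```python
from h import *
np.set_printoptions(precision=4,suppress=True)
for f in('w1','w3'):
    w=dict(np.load(f'pics/{f}.npz'));P=cloud(w,w);m=abs(P[...,2]-.0345)<.0035;m[278:]=0;m[:140]=0;m[:,:190]=0;m[:,360:]=0
    m=cv2.morphologyEx(m.astype(np.uint8),cv2.MORPH_OPEN,np.ones((3,3)))>0
    q=P[m];a=np.radians(20.9);ex=np.array([np.cos(a),np.sin(a)]);ey=np.array([-ex[1],ex[0]])
    X,Y=q[:,:2]@ex,q[:,:2]@ey
    h,b=np.histogram(Y,40);print(f,len(q),'x',X.min(),np.percentile(X,.5),'y',np.percentile(Y,[0,.5,99.5,100]))
    xc=np.percentile(X,.3)+.065;yc=(Y.min()+Y.max())/2;print('centre',xc*ex+yc*ey,'width',np.ptp(Y))
```

```text
w1 5819 x 0.22869299669672408 0.23366812315724797 y [-0.4532 -0.452  -0.3252 -0.3241]
centre [ 0.4175 -0.2566] width 0.12908816701891435
w3 4850 x 0.22588557542592702 0.23406411910635586 y [-0.4531 -0.4513 -0.3252 -0.3243]
centre [ 0.4179 -0.2565] width 0.12881497838855588
```

The wrist views, moving and stationary, agree that the shaft is at (0.4175,-0.2565) in the wrist frame. The held flange's centre is at (0.4149,-0.2476) and the angles match at 21°. I'll shift and begin lowering.

{"name": "arm_command", "arguments": {"deltas": [0,0,0,0.0025,-0.0085,0,0,0,0,0,0,0,-0.015,0,0,0,0,0,0,-0.015,0,0,0,0,0,0,-0.01,0,0,0,0,0,0,0,0,0,0,0,0,0,0,0]}}

```text
time_s: 6.32
position: [0.4167, -0.255, 0.1097]
orientation: [0.137, -3.138, 0.0]
ft_force: [0.9, -1.1, -4.4]
opening: 0.0488
grip_force: 29.9
```

{"name": "arm_command", "arguments": {"deltas": [0,0,0,0,0,-0.004,0,0,0,0,0,0,-0.004,0,0,0,0,0,0,0,0]}}

```text
time_s: 6.57
position: [0.4164, -0.255, 0.1016]
orientation: [0.135, -3.138, -0.0]
ft_force: [-0.0, 0.5, -4.5]
opening: 0.0485
grip_force: 29.9
```

{"name": "arm_command", "arguments": {"deltas": [0,0,0,0,0,-0.004,0,0,0,0,0,0,-0.004,0,0,0,0,0,0,0,0]}}

```text
time_s: 6.82
position: [0.4159, -0.255, 0.093]
orientation: [0.134, -3.137, -0.001]
ft_force: [-0.7, -0.1, -3.5]
opening: 0.0493
grip_force: 29.9
```

{"name": "arm_command", "arguments": {"deltas": [0,0,0,0,0,-0.003,0,0,0,0,0,0,-0.003,0,0,0,0,0,0,0,0]}}

```text
time_s: 7.07
position: [0.4161, -0.2551, 0.0871]
orientation: [0.134, -3.137, -0.001]
ft_force: [0.1, -0.3, -3.7]
opening: 0.049
grip_force: 29.9
```

It's meshing freely, so I'll keep lowering.

{"name": "arm_command", "arguments": {"deltas": [0,0,0,0,0,-0.004,0,0,0,0,0,0,-0.004,0,0,0,0,0,0,-0.004,0,0,0,0,0,0,0,0]}}

```text
time_s: 7.4
position: [0.4158, -0.255, 0.0748]
orientation: [0.134, -3.137, -0.001]
ft_force: [-0.6, -0.5, -4.6]
opening: 0.049
grip_force: 29.9
```

{"name": "arm_command", "arguments": {"deltas": [0,0,0,0,0,-0.002,0,0,0,0,0,0,-0.002,0,0,0,0,0,0,0,0]}}

```text
time_s: 7.65
position: [0.4163, -0.2551, 0.0715]
orientation: [0.135, -3.138, -0.0]
ft_force: [0.8, -0.2, -4.6]
opening: 0.0487
grip_force: 29.9
```

{"name": "arm_command", "arguments": {"deltas": [0,0,0,0,0,-0.001,0,0,0,0,0,0,-0.001,0,0,0,0,0,0,0,0]}}

```text
time_s: 7.9
position: [0.4167, -0.2553, 0.07]
orientation: [-0.135, 3.138, -0.0]
ft_force: [0.4, -0.2, -2.9]
opening: 0.0486
grip_force: 29.9
```

{"name": "arm_command", "arguments": {"deltas": [0,0,0,0,0,-0.001,0,0,0,0,0,0,0,0]}}

```text
time_s: 8.07
position: [0.4167, -0.2553, 0.07]
orientation: [-0.135, 3.138, -0.001]
ft_force: [-2.2, 1.7, 5.4]
opening: 0.0485
grip_force: 29.9
```

Contact is at TCP 0.070, so the underside is at 0.040, which is home. I'll release and rise.

{"name": "arm_command", "arguments": {"deltas": [0,0,0,0,0,0,0.9,0,0,0,0,0,0,0.9,0,0,0,0,0,0,0.9,0,0,0,0,0,0,0.9,0,0,0,0,0,0,0.9,0,0,0,0,0,0,0.9,0,0,0,0,0,0,0.9,0,0,0,0,0,0,0.9]}}

```text
time_s: 8.73
position: [0.4165, -0.2552, 0.0688]
orientation: [0.135, -3.139, 0.0]
ft_force: [0.5, 0.0, -0.0]
opening: 0.0777
grip_force: 0.0
```

{"name": "arm_command", "arguments": {"deltas": [0,0,0,0,0,0.01,0.9,0,0,0,0,0,0.02,0.9,0,0,0,0,0,0.03,0.9,0,0,0,0,0,0.03,0.9,0,0,0,0,0,0.03,0.9,0,0,0,-0.03,0,0.03,0.9,0,0,0,-0.03,0,0,0.9,0,0,0,0,0,0,0.9]}}

```text
time_s: 9.4
position: [0.3535, -0.2546, 0.2197]
orientation: [-0.132, 3.137, 0.001]
ft_force: [-1.2, 0.8, -0.2]
opening: 0.0782
grip_force: 0.0
```

Run:
```python
from h import *
np.set_printoptions(precision=4,suppress=True)
o=get_obs();w=camera('wrist');s=camera('scene');print(o['position'],o['time_s'],o['opening'])
P=cloud(w,o);
m=abs(P[...,2]-.052)<.007;m[278:]=0;m[:150]=0;m[:,:200]=0;m[:,360:]=0
m=cv2.morphologyEx(m.astype(np.uint8),cv2.MORPH_OPEN,np.ones((5,5)))
q=P[m>0];A=np.c_[q[:,:2]-q[:,:2].mean(0),np.ones(len(q))];print(np.linalg.lstsq(A,q[:,2],rcond=None)[0],np.median(q[:,2]),len(q))
cv2.imwrite('pics/c4.png',np.hstack([cv2.resize(s['frame'][140:190,305:365],(480,400),interpolation=2),cv2.resize(w['frame'][160:280,200:340],(300,400))[:, :300]])[:,:,::-1])
```

```text
[ 0.3535 -0.2546  0.2197] 9.4 0.07824850197448058
[ 0.008  -0.0011  0.0516] 0.0516048324220528 4201
```

View pics/c4.png

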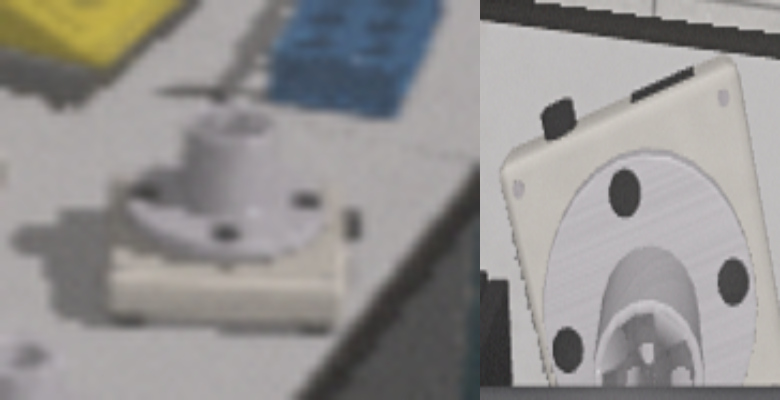

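The platform sits level on the drive, teeth in the slots. Its flange top reads 0.0516 m, or 0.050 m after the 1.3 mm wrist camera bias. The gripper is clear, so I'm handing in.

```bash
python3 -c "
from h import *
print(job_done())"
```

```text
the job is handed in; nothing more can be done
None
```

The splined platform is fully home and level on the drive's shoulder and released; the plain and turquoise look-alikes were not touched, and the job was handed in at about 9.5 s.

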